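# Hang the vial carrier on the gravity feed rail

## Robot

A 6-joint arm with a two-finger parallel gripper is mounted at the origin on the work surface. World frame = base frame: x ahead of the robot, y to its left, z up, the work surface at z = 0. Lengths are in m, angles in rad, forces in N, time in s.
With the tool pointing down it reaches from about 0.25 to 0.775 m from the base axis. Payload 4 kg.
Tool frame: the origin (TCP) lies on the centre line of the jaws, within the pads' length; the fingertips stand 11 mm ahead of it and the grasp point (between the pads) lies 8 mm behind it; z points along the fingers, y is the line along which they close (so a half turn about z gives the same grasp; the last joint's range is limited). The gripper opens to 94 mm and grips with 3 to 60 N. Pads are 16 mm wide; open, the fingers measure 119 mm over their backs; the gripper's body (75 mm by 177 mm) begins 78 mm behind the grasp point.
Start: joints at [1.242, 0.087, 1.371, -0, 1.684, -0.103], TCP at [0.123, 0.536, 0.217] pointing down, gripper open.
Joint ranges: [-3.1, 3.1], [-0.76, 2.03], [0.27, 2.55], [-1.08, 4.22], [0.17, 2.65], [-2.57, 2.57]. Speed limits (rad/s): [2.79, 2.79, 3.14, 3.14, 3.14, 3.14].

## Interface

Orientations are given as a rotation vector (axis times angle).
In Python, from workcell import telemetry, optics, manip gives the robot as it stands.
- The arm moves only by the tool move_arm, never from a script. Its argument "steps" is a list of rows, each an object with "jaw": the finger opening in cm, from 0 to 9.4; "offset": the shift along the tool's x, y, z in cm, a list of three; "turn": the turn, a rotation vector about the tool's x, y, z in rad, a list of three. In form: [{"jaw": jaw, "offset": [dx, dy, dz], "turn": [ax, ay, az]}, ...]. A call has 1 to 20 rows; each row is the pose to reach, as a shift and turn from the pose commanded when the call began, along the tool's axes at that moment; what a row does not reach only later rows make up. A row lasts 1/8 s, in which the tool goes at most 62.5 mm and 10.7 degrees, less where a joint would pass 70% of its speed; a pose out of reach is approached as far as the arm can. A call with a gripper value outside its range is refused whole. The fingers move at their own pace and stop on an object; "newtons" is the grip in N (left out, the last holds). Time passes only in rows, so rows that repeat a pose let the fingers close. It gives the time, the measured TCP pose, the force, the opening and the grip force at its end, in the units of the state.
- telemetry.state(): the state, without advancing time (a new reading comes with each control period).
- optics.snapshot(name): name is "scene" or "side" or "wrist"; returns a dict with "pixels" (480x640x3 uint8, red, green, blue), "range_z" (480x640 float32, m along the optical axis (not along the pixel's ray), 0 where there is no reading), "camera_matrix" (3x3 intrinsics, pixels), "distortion" ([k1, k2, p1, p2, k3] as OpenCV has them; the pictures are not rectified), "position" and "orientation" of the camera in the world; the wrist camera has in their place "hand_eye" (4x4, takes a point from camera to tool coordinates, whose origin is the TCP and whose axes are the flange's). Camera axes: x right, y up, looking along -z (the intrinsics and any distortion apply to the point x, -y, -z); pixel columns grow to the right and rows downward; lengths in m; the calibration is good to about 2 mm. A picture is of the moment at which its call begins: read the wrist's pose just before it.
- manip.close_job(): hands the job in; it is judged then, once.
The state is a dict: "time_s": time; "joint_pos": joint angles; "joint_vel": joint speeds; "effort": joint torques, N m; "tool_pos": TCP position; "eef_rot": TCP orientation; "force": force on the tool from outside, world axes, zero at the start; "ft_torque": the same for the moment, N m; "finger_gap": opening from 0.0 (shut) to 1.0 (fully open); "grasp_force": force on a finger pad.
Only numpy, scipy, OpenCV 4.12 (cv2) and the standard library are available. Lean on these libraries where they do the work, as an engineer would, in place of code of your own. Each camera call takes 0.05 s, during which the arm holds its last target. There are 200 camera calls.

## Task

Hook the wheeled vial carrier over the upper end of the sloping feed bar, uphill of the sprung catch, lowering it gently until the bar, whose height you must feel for, takes some of its weight while you still hold it. Keeping light contact, push it down the bar past the catch without forcing anything, let go as soon as the catch has sprung shut behind it, and check that it rolls by itself to the end stop and rests there, hanging on both wheels. Leave everything else on the bench where it is, and do not knock the stand.

Things in the scene. Friction and masses are not known exactly. Their poses are not given: they have to be found in the camera images.
- carrier: Vial carrier on wheels, 0.28 to 0.42 kg, standing on the bench. Origin: centre of its underside; z up, y along its length, x to the open side of its hook. White vial block 38 (x) by 60 (y) mm, 45 mm high, vial caps to z=54. On the -x side a steel back plate (x=-24 to -20, y=-32 to 32 mm) rises to a steel top plate (z=135 to 141).
- carrier_lip (a point): Lower edge of the carrier's lip, a plate hanging from the top plate at x=16 to 20, y=-32 to 32, z=108 to 135 mm in carrier axes; this point is at (18, 0, 108). Back plate, top plate and lip form a hook; its mouth, open to +x, is the gap from the vial caps (z=54) up to the lip (z=108).
- carrier_grip (a point): Grip point in the carrier's white fin, 168 mm above its underside. The fin stands on the top plate: 12 mm thick (x), 44 mm long (y), z=141 to 181 mm. Close the fingers along the carrier's x. Axes as the carrier's.
- carrier_throat (a point): Point in the hook where the bar's centre line lies when both wheels sit on it: 107.3 mm above the underside, in the middle. The two free-turning grooved wheels under the top plate (21 mm diameter) have axles along x at y=-22 and 22, z=120 mm; the grooves centre themselves on the bar within a few mm. Axes as the carrier's.
- stand: Fixed feed rail stand; origin on the bench. Base plate x=-50 to 60, y=-230 to 270 mm, 12 mm thick. A 10 mm round steel bar over x=0 runs along y from -205 to 242 mm, falling 9 degrees towards -y; posts under its ends at y=-202 and 238. Nominal bar centre line: z = 190 mm + 0.1584 y. Nothing stands beside the bar on the -x side. A carrier on it leans 9 degrees with it, x along stand x.
- load_point (a point): Point on the bar's NOMINAL centre line near its upper end, 145 mm uphill of the stand's middle along the bar: the throat goes here. The bar, catch and stop together are clamped up to 10 mm above or below nominal; this is NOT reported: feel for it. The bar sits on rubber springs giving 0.5 mm per newton pushed down; all loads on it together must stay under 20 N. Axes as the stand's.
- catch_tip (a point): NOMINAL tip of the sprung catch: 13 mm to +x of the bar, 60 mm uphill of the middle along the bar, 14 mm above its centre line. A steel arm, hinged 55 mm uphill of it and 40 mm out to +x. The lip's front meets it with the throat about 45 mm uphill of the tip; it resists with 2 to 8 N along the bar and 2 to 5 N to -x, and shuts behind the lip with the throat about 38 mm downhill of the tip.
- stop_face (a point): Point where the bar's NOMINAL centre line meets the uphill face of the end stop (upright plate 64 mm wide, standing 30 mm above the bar), 160 mm downhill of the middle along the bar. With the carrier against it, the throat is 32 mm uphill of the face along the bar. Axes as the stand's.
- catch (a joint): Sprung catch, rad: 0 shut (its rest), grows as it is pushed outwards, about 0.2 while the carrier's lip rides past.
- vial_rack: Bystander: white plastic vial block without hook or wheels, 50 x 85 x 40 mm plus vials to 60 mm; origin at the centre of its underside.
- beaker: Bystander: clear open beaker, 72 mm wide, 85 mm tall; origin at the centre of its underside.
- reagent: Bystander: amber glass bottle with cap, 64 mm wide, 125 mm tall; origin at the centre of its underside.
- wide_jar: Bystander: white jar, 60 mm wide, 70 mm tall; origin at the centre of its underside.
- spatula: Bystander: steel spatula 170 mm long lying flat; origin at the centre of its underside.
- spare_ring: Bystander: steel ring, 44 mm outside, 12 mm tall; origin at the centre of its underside.
- dish: Bystander: shallow glass dish, 90 mm wide, 16 mm tall; origin at the centre of its underside.

How it is judged:
By the outcome, as a careful person would: the job done as asked, in the order asked, and still so for the second after the job is handed in, with the robot touching nothing.
It also fails if it takes over 58 s, if anything falls off the work surface, if the arm or the gripper's body presses on something with over 40 N, if the wrist force passes 120 N, or if a joint passes its speed limit or range.

## Working session

There is one attempt and no reset: what is moved stays moved. The work goes in short steps, Python scripts to look and compute and a tool call to move; the robot and the scene stay as the last step left them, time stands still between calls to the robot, and variables do not carry over. Pictures are saved under pics/ and viewed, at most 10 in all, crops included, and the job is handed in when it is done.

Besides the shell and the picture viewer there is one more tool, called after "Call:" as name(argument=value, ...), one argument or row to a line, values as JSON. move_arm: Moves the arm, as the interface text tells. Its arguments: {"type":"object","properties":{"steps":{"type":"array"},"newtons":{"type":"number"}},"required":["steps"]}

```bash
mkdir -p pics; cat > h.py <<'E'
import numpy as np, cv2
from scipy.spatial.transform import Rotation as R
from workcell import telemetry, optics, manip
def pose(s):
    p=s.get('position'); o=np.array(s['orientation'],float)
    M=o if o.shape==(3,3) else R.from_rotvec(o).as_matrix() if o.size==3 else R.from_quat(o).as_matrix()
    return np.array(p,float),M
def cloud(s,T=None):
    K=np.array(s['camera_matrix'],float);d=np.array(s['distortion'],float)
    z=s['range_z'];v,u=np.mgrid[0:480,0:640]
    n=cv2.undistortPoints(np.stack([u,v],-1).reshape(-1,1,2).astype(float),K,d).reshape(480,640,2)
    P=np.stack([n[...,0]*z,-n[...,1]*z,-z],-1)
    if T is None:
        p,M=pose(s)
    else: p,M=T[:3,3],T[:3,:3]
    W=P@M.T+p; W[z<=0]=np.nan
    return W
def wristT(st,s):
    T=np.eye(4);T[:3,:3]=R.from_rotvec(st['eef_rot']).as_matrix();T[:3,3]=st['tool_pos']
    return T@np.array(s['hand_eye'])
def save(n,s): cv2.imwrite('pics/'+n+'.png',np.ascontiguousarray(s['pixels'][...,::-1]))
E
python3 - <<'E'
from h import *
print(telemetry.state())
for n in('scene','side'):
    s=optics.snapshot(n);save(n,s);np.savez(n+'.npz',**{k:np.array(v) for k,v in s.items()});print(n,s['position'],s['orientation'],s['distortion'])
E
```

```text
{'time_s': 0.0, 'joint_pos': array([ 1.24188884e+00,  8.79640866e-02,  1.37222750e+00,  2.39439068e-06,
        1.68358722e+00, -1.03121875e-01]), 'joint_vel': array([-1.15888431e-03,  2.65157618e-03, -1.97171407e-03,  4.78802923e-04,
        5.08688729e-06,  2.26267623e-03]), 'effort': array([ 4.96501216e-04, -3.40166008e+01, -3.02435374e+01,  7.17982161e-02,
        3.27567011e-02, -1.67109365e-04]), 'tool_pos': array([0.12297836, 0.53554813, 0.21531276]), 'eef_rot': array([-0.35385667, -3.12112481,  0.00335289]), 'force': array([-0.71851506,  0.08857005, -0.51706055]), 'ft_torque': array([-0.0141306 ,  0.03753597, -0.01832121]), 'grasp_force': 0.0, 'finger_gap': 1.0007920269612436}
scene [ 1.70131758 -0.55269475  0.98271665] [0.88270147 0.53991734 1.01428396] [-0.03359727  0.          0.          0.          0.        ]
side [ 0.34394949 -0.89423834  0.72020761] [ 1.00620711 -0.12649333 -0.23294894] [-0.10631648  0.          0.          0.          0.        ]
```

View pics/scene.png

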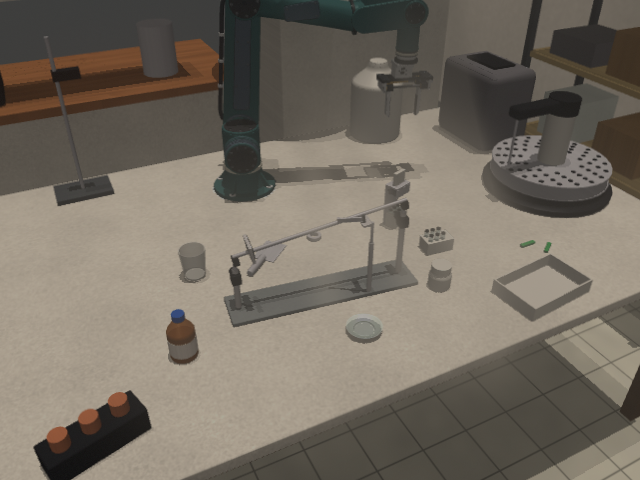

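View pics/side.png

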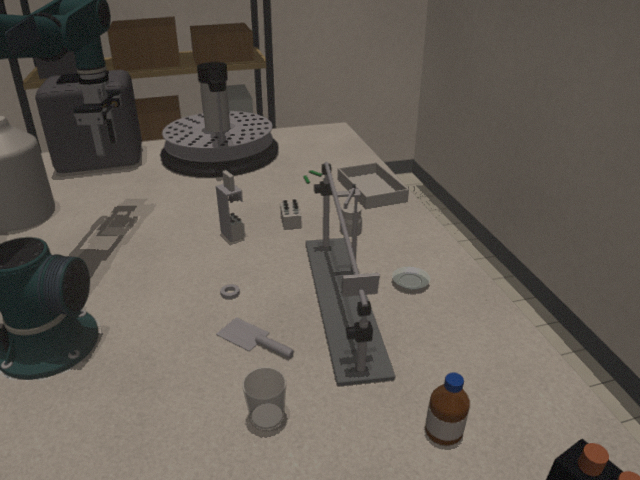

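The scene view shows the carrier at about (397,200), with the stand from (230,300) to (415,280) and its high end to the right. In the side view the carrier is at (230,210), hook open to the right, and the base plate runs from (322,240) to (365,380). Next I'll measure these.

```bash
python3 - <<'E'
from h import *
for n in('scene','side'):
    s=dict(np.load(n+'.npz'));W=cloud(s);rgb=s['pixels'].astype(float)
    c=W.reshape(-1,3);ok=np.isfinite(c[:,0])
    tab=ok&(abs(c[:,2])<.006)&(c[:,0]>.2)&(c[:,0]<.8)
    print(n,'table z',np.median(c[tab,2]))
    # base plate: z 8-16mm, dark
    g=rgb.mean(-1).ravel(); 
    box=(c[:,0]>.3)&(c[:,0]<.75)&(c[:,1]>-.5)&(c[:,1]<.4)
    m=(ok&box&(c[:,2]>.006)&(c[:,2]<.018)).reshape(480,640).astype(np.uint8)
    k,l,st,ce=cv2.connectedComponentsWithStats(m)
    for i in range(1,k):
        if st[i,4]>150:
            q=c[(l==i).ravel()];r=cv2.minAreaRect((q[:,:2]*1000).astype(np.float32));print('plate?',st[i],np.round(r[0],1),np.round(r[1],1),round(r[2],2),q[:,2].mean())
    # bar
    q=c[ok&box&(c[:,2]>.13)]
    # carrier
    m=(ok&(c[:,2]>.02)&(c[:,2]<.2)&(c[:,0]>.2)&(c[:,0]<.8)&(c[:,1]<.4)&(c[:,1]>-.5)).reshape(480,640).astype(np.uint8)
    k,l,st,ce=cv2.connectedComponentsWithStats(m)
    for i in range(1,k):
        if st[i,4]>60:
            q=c[(l==i).ravel()];print(st[i],np.round(q.min(0),3),np.round(q.max(0),3))
E
```

```text
scene table z 0.002373569916518492
plate? [246 244  36  32 199] [ 429.4 -102.4] [ 55.3 168.4] 39.94 0.00999030827108678
plate? [ 224  259  195   68 5044] [621.1 -13.7] [505.8 143.4] 84.06 0.013796937520527512
[384 168  26  37 558] [0.397 0.289 0.064] [0.46  0.366 0.189]
[383 204  26  67 671] [0.399 0.183 0.02 ] [0.668 0.355 0.199]
[419 227  35  25 538] [0.562 0.318 0.02 ] [0.625 0.4   0.069]
[229 229  88  79 839] [ 0.388 -0.25   0.02 ] [0.638 0.051 0.2  ]
[366 231   8  59 262] [0.677 0.077 0.021] [0.697 0.092 0.2  ]
[178 242  28  35 807] [ 0.371 -0.33   0.02 ] [ 0.449 -0.259  0.092]
[428 259  24  29 566] [0.714 0.239 0.02 ] [0.771 0.298 0.078]
[ 166  309   32   50 1176] [ 0.673 -0.434  0.02 ] [ 0.727 -0.37   0.132]
side table z 0.001253976018179448
plate? [ 305  238   91  148 5811] [626.5 -15.4] [505.4 111.7] 83.71 0.01314153698311787
plate? [220 284  20  14 188] [389.4  73.1] [43.8 43.4] 78.5 0.011644375039294594
plate? [255 337  39  21 190] [ 452.4 -133. ] [19.5 86.5] 41.71 0.013517220898665276
plate? [425 426  38  19 156] [ 678.7 -418.2] [23.6 61.7] 60.31 0.011611171075868017
[ 216  170   29   68 1130] [0.395 0.291 0.02 ] [0.458 0.364 0.186]
[313 178  19  67 507] [0.618 0.186 0.021] [0.659 0.22  0.199]
[280 199  21  25 401] [0.563 0.318 0.02 ] [0.619 0.399 0.065]
[341 198  21  77 805] [ 0.6   -0.165  0.02 ] [0.766 0.297 0.2  ]
[ 341  275   39   95 1624] [ 0.567 -0.251  0.02 ] [ 0.633 -0.186  0.2  ]
[ 242  367   45   58 2053] [ 0.373 -0.33   0.02 ] [ 0.445 -0.258  0.089]
[ 426  372   44   69 2159] [ 0.656 -0.434  0.02 ] [ 0.718 -0.375  0.13 ]
```

```bash
python3 - <<'E'
from h import *
A=[]
for n in('scene','side'):
    s=dict(np.load(n+'.npz'));W=cloud(s);c=W.reshape(-1,3)
    k=np.isfinite(c[:,0])&(c[:,0]>.38)&(c[:,0]<.47)&(c[:,1]>.27)&(c[:,1]<.375)
    q=c[k]
    for a,b in((.02,.05),(.02,.13),(.137,.146),(.15,.176),(.178,.2)):
        p=q[(q[:,2]>a)&(q[:,2]<b)]
        if len(p)>8:
            r=cv2.minAreaRect((p[:,:2]*1000).astype(np.float32));print(n,a,len(p),np.round(r[0],1),np.round(r[1],1),round(r[2],1),p[:,2].max())
    # bar points
    yaw=np.radians(-6.15);ex=np.array([np.cos(yaw),np.sin(yaw)]);ey=np.array([-ex[1],ex[0]])
    o=np.array([.6265,-.0154])-R.from_euler('z',yaw).as_matrix()[:2,:2]@[.005,.02]
    l=np.c_[(c[:,:2]-o)@ex,(c[:,:2]-o)@ey,c[:,2]]
    z0=.19+.1584*l[:,1]
    k=(abs(l[:,0])<.012)&(abs(l[:,1])<.19)&(abs(l[:,2]-z0)<.022)
    p=l[k];print(n,'bar',o,len(p))
    for a in np.arange(-.18,.19,.06):
        t=p[(p[:,1]>=a)&(p[:,1]<a+.06)]
        if len(t):print(round(a,2),len(t),np.round(1000*np.median(t[:,0]),1),np.round(1000*np.median(t[:,2]-.19-.1584*t[:,1]),1))
s=optics.snapshot('wrist');print(np.round(s['hand_eye'],4),s['camera_matrix'],s['distortion'])
E
```

```text
scene 0.02 136 [426.5 325.1] [52.8 67. ] 24.4 0.04982593828928239
scene 0.02 454 [426.9 326. ] [53.3 68.9] 22.6 0.1298999224737446
scene 0.137 124 [428.  327.6] [49.5 72.4] 17.6 0.14579067585418182
scene 0.15 88 [429.7 330.4] [17.8 48.9] 11.2 0.17597452695781735
scene 0.178 43 [428.7 331.2] [14.3 50.5] 24.0 0.18855261035838244
scene bar [ 0.61938614 -0.03474924] 557
-0.18 92 3.2 12.1
-0.12 101 2.9 11.5
-0.06 104 4.3 11.7
0.0 95 4.3 12.0
0.06 41 5.0 12.9
0.12 94 6.6 12.5
0.18 12 6.4 13.2
side 0.02 266 [426.2 330.6] [45.  68.3] 20.7 0.049919389506789535
side 0.02 736 [425.8 331.7] [45.9 72.8] 21.1 0.12991493600012616
side 0.137 175 [424.5 332.8] [45.3 71. ] 22.3 0.14552942542894642
side 0.15 102 [429.1 331.7] [14.9 47.1] 18.0 0.17597636986406118
side 0.178 50 [428.1 332. ] [12.8 42.8] 20.4 0.18577316383119846
side bar [ 0.61938614 -0.03474924] 679
-0.18 173 -2.0 11.3
-0.12 118 -1.3 11.3
-0.06 101 -0.4 11.7
0.0 90 0.1 11.5
0.06 80 0.7 11.2
0.12 83 2.4 11.5
0.18 9 3.1 12.3
[[-6.000e-04  9.644e-01  2.644e-01  7.740e-02]
 [ 1.000e+00  7.000e-04 -3.000e-04 -1.100e-03]
 [-4.000e-04  2.644e-01 -9.644e-01 -1.687e-01]
 [ 0.000e+00  0.000e+00  0.000e+00  1.000e+00]] [[387.40942574   0.         322.43284401]
 [  0.         387.40942574 239.74465403]
 [  0.           0.           1.        ]] [-0.0828579  0.         0.         0.         0.       ]
```

Call:
move_arm(
  steps=[
    {"jaw":9.4,"offset":[-4.3,-1.6,-1.1],"turn":[0,0,0.12]},
    {"jaw":9,"offset":[-8.6,-3.2,-2.2],"turn":[0,0,0.25]},
    {"jaw":8,"offset":[-12.9,-4.9,-3.2],"turn":[0,0,0.37]},
    {"jaw":7,"offset":[-17.2,-6.5,-4.3],"turn":[0,0,0.5]},
    {"jaw":6,"offset":[-21.5,-8.1,-5.3],"turn":[0,0,0.62]},
    {"jaw":5,"offset":[-25.8,-9.8,-6.4],"turn":[0,0,0.75]},
    {"jaw":5,"offset":[-30.1,-11.4,-7.5],"turn":[0,0,0.87]},
    {"jaw":5,"offset":[-34.4,-13.0,-8.5],"turn":[0,0,0.996]},
    {"jaw":5,"offset":[-34.4,-13.0,-8.5],"turn":[0,0,0.996]},
    {"jaw":5,"offset":[-34.4,-13.0,-8.5],"turn":[0,0,0.996]},
  ],
)

```text
time_s: 1.4
tool_pos: [0.4288, 0.3325, 0.3009]
eef_rot: [-1.8, -2.573, 0.001]
force: [-1.0, -0.2, -0.2]
finger_gap: 0.534
grasp_force: 0.0
```

```bash
python3 - <<'E'
from h import *
st=telemetry.state();s=optics.snapshot('wrist');save('w1',s);print({k:np.round(st[k],4) for k in('time_s','tool_pos','eef_rot','joint_pos','force','finger_gap')})
T=wristT(st,s);np.savez('w1.npz',T=T,**{k:np.array(v) for k,v in s.items()})
c=cloud(s,T).reshape(-1,3)
print(np.degrees(np.arctan2(*(R.from_rotvec(st['eef_rot']).as_matrix()[[1,0],1]))))
q=c[np.isfinite(c[:,0])&(c[:,0]>.37)&(c[:,0]<.48)&(c[:,1]>.27)&(c[:,1]<.39)]
for a,b in((-.01,.01),(.132,.146),(.15,.176),(.177,.19)):
    p=q[(q[:,2]>a)&(q[:,2]<b)]
    if len(p)>8:
        r=cv2.minAreaRect((p[:,:2]*1000).astype(np.float32));print(a,len(p),np.round(r[0],1),np.round(r[1],1),round(r[2],1),np.median(p[:,2]),p[:,:2].mean(0))
E
```

```text
{'time_s': np.float64(1.4), 'tool_pos': array([0.4288, 0.3325, 0.3009]), 'eef_rot': array([-1.8003e+00, -2.5732e+00,  1.4000e-03]), 'joint_pos': array([5.5460e-01, 7.0800e-02, 1.2225e+00, 7.0000e-04, 1.8496e+00,
       2.0500e-01]), 'force': array([-0.969 , -0.1601, -0.2195]), 'finger_gap': np.float64(0.534)}
20.043117003244678
-0.01 4993 [425. 330.] [110. 120.] 0.0 0.0003890052685058265 [0.4179916  0.34433802]
0.132 2707 [426.1 332.5] [44.  63.7] 20.4 0.14134635768895226 [0.42441587 0.33544319]
0.15 85 [420.9 352.8] [11.9  2.1] 19.3 0.1650954647647766 [0.42074159 0.35333397]
0.177 882 [428.1 333.1] [11.8 43.8] 20.1 0.18121947219222068 [0.42794597 0.33369937]
```

View pics/w1.png

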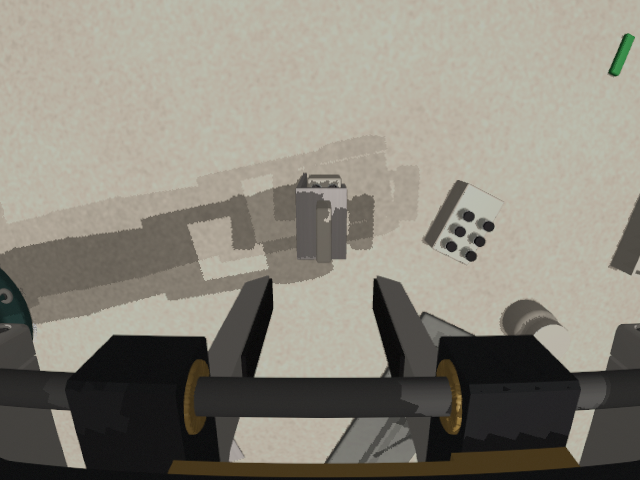

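The wrist picture shows the carrier at (322,222), centred between the fingers with its fin along tool x. Its yaw is 20.1°, and its hook is open to the right (+tool y). I'll descend and grasp it.

Call:
move_arm(
  steps=[
    {"jaw":5,"offset":[0.08,-0.05,4],"turn":[0,0,0]},
    {"jaw":5,"offset":[0.08,-0.05,8],"turn":[0,0,0]},
    {"jaw":5,"offset":[0.08,-0.05,11],"turn":[0,0,0]},
    {"jaw":5,"offset":[0.08,-0.05,13],"turn":[0,0,0]},
    {"jaw":5,"offset":[0.08,-0.05,14.1],"turn":[0,0,0]},
    {"jaw":5,"offset":[0.08,-0.05,14.1],"turn":[0,0,0]},
    {"jaw":5,"offset":[0.08,-0.05,14.1],"turn":[0,0,0]},
  ],
)

```text
time_s: 2.33
tool_pos: [0.4288, 0.3335, 0.1617]
eef_rot: [1.801, 2.573, 0.003]
force: [-0.5, 0.4, -0.5]
finger_gap: 0.532
grasp_force: 0.0
```

Call:
move_arm(
  steps=[
    {"jaw":3,"offset":[0,0,0],"turn":[0,0,0]},
    {"jaw":1,"offset":[0,0,0],"turn":[0,0,0]},
    {"jaw":0,"offset":[0,0,0],"turn":[0,0,0]},
    {"jaw":0,"offset":[0,0,0],"turn":[0,0,0]},
    {"jaw":0,"offset":[0,0,0],"turn":[0,0,0]},
    {"jaw":0,"offset":[0,0,0],"turn":[0,0,0]},
  ],
  newtons=30,
)

```text
time_s: 3.08
tool_pos: [0.4287, 0.3329, 0.1605]
eef_rot: [1.802, 2.573, 0.0]
force: [0.7, -0.9, -0.2]
finger_gap: 0.125
grasp_force: 30.0
```

Call:
move_arm(
  steps=[
    {"jaw":0,"offset":[0,0,-3],"turn":[0,0,0]},
    {"jaw":0,"offset":[0,0,-7],"turn":[0,0,0]},
    {"jaw":0,"offset":[0,0,-11],"turn":[0,0,0]},
    {"jaw":0,"offset":[-2,0.1,-13.6],"turn":[0,0,0.04]},
    {"jaw":0,"offset":[-6,0.4,-13.6],"turn":[-0.01,0.04,0.12]},
    {"jaw":0,"offset":[-10,0.7,-13.6],"turn":[-0.015,0.06,0.19]},
    {"jaw":0,"offset":[-14,1,-13.6],"turn":[-0.02,0.09,0.27]},
    {"jaw":0,"offset":[-18,1.3,-13.6],"turn":[-0.03,0.11,0.34]},
    {"jaw":0,"offset":[-22,1.5,-13.6],"turn":[-0.035,0.14,0.42]},
    {"jaw":0,"offset":[-24,1.6,-13.6],"turn":[-0.037,0.154,0.47]},
    {"jaw":0,"offset":[-24.5,1.7,-13.6],"turn":[-0.037,0.154,0.47]},
    {"jaw":0,"offset":[-24.5,1.7,-13.6],"turn":[-0.037,0.154,0.47]},
    {"jaw":0,"offset":[-24.5,1.7,-13.6],"turn":[-0.037,0.154,0.47]},
    {"jaw":0,"offset":[-24.5,1.7,-13.6],"turn":[-0.037,0.154,0.47]},
  ],
)

```text
time_s: 4.82
tool_pos: [0.528, 0.1095, 0.2966]
eef_rot: [-2.269, -2.012, -0.179]
force: [-0.1, 0.8, -3.6]
finger_gap: 0.125
grasp_force: 30.0
```

```bash
cat > stand.py <<'E'
from h import *
def bar(c,yaw=np.radians(-6.8),o=np.array([.6216,-.035])):
    ex=np.array([np.cos(yaw),np.sin(yaw)]);ey=np.array([-ex[1],ex[0]])
    l=np.c_[(c[:,:2]-o)@ex,(c[:,:2]-o)@ey,c[:,2]];d=l[:,2]-.19-.1584*l[:,1]
    return l,d
if __name__=='__main__':
    st=telemetry.state();s=optics.snapshot('wrist');save('w2',s);print({k:np.round(st[k],4) for k in('time_s','tool_pos','eef_rot','joint_pos','force','finger_gap')})
    print(np.round(R.from_rotvec(st['eef_rot']).as_matrix(),4))
    c=cloud(s,wristT(st,s)).reshape(-1,3);l,d=bar(c)
    k=(abs(l[:,0])<.015)&(abs(l[:,1])<.235)&(abs(d)<.025)
    for a in np.arange(-.2,.24,.04):
        t=k&(l[:,1]>=a)&(l[:,1]<a+.04)
        if t.sum()>20:print(round(a,2),t.sum(),np.round(1000*np.percentile(l[t,0],[5,50,95]),1),np.round(1000*np.percentile(d[t],[5,50,97]),1))
    k=(abs(c[:,2]-.012)<.005)&(c[:,0]>.5)&(abs(l[:,1])<.3);r=cv2.minAreaRect((c[k,:2]*1000).astype(np.float32));print(r)
    s2=optics.snapshot('side');save('s2',s2);s3=optics.snapshot('scene');save('c2',s3)
    a=s2['pixels'][100:340,180:420];b=s3['pixels'][120:320,200:440]
    cv2.imwrite('pics/m2.png',np.hstack([cv2.resize(a,(400,400)),cv2.resize(b,(400,400))])[...,::-1])
E
python3 stand.py
```

```text
{'time_s': np.float64(4.825), 'tool_pos': array([0.528 , 0.1095, 0.2966]), 'eef_rot': array([-2.269 , -2.0115, -0.1787]), 'joint_pos': array([2.0000e-04, 2.8200e-02, 1.2837e+00, 1.6050e-01, 1.8076e+00,
       1.5980e-01]), 'force': array([-0.1131,  0.8094, -3.5753]), 'finger_gap': np.float64(0.1252)}
[[ 1.184e-01  9.928e-01  1.890e-02]
 [ 9.806e-01 -1.199e-01  1.553e-01]
 [ 1.565e-01  1.000e-04 -9.877e-01]]
0.04 584 [-5.4 -0.  13.9] [ 7.7 11.4 23.8]
0.08 771 [-5.4 -2.4  2.9] [ 7.1 10.8 12.5]
0.12 1105 [-5.  -1.  12.9] [ 3.2 10.2 12.5]
0.16 1000 [-5.3 -2.3  3. ] [ 7.1 10.8 12.6]
0.2 1230 [-10.8  -2.7   5.9] [-1.9 10.2 12.6]
((703.8190307617188, 106.42782592773438), (270.9820556640625, 296.933349609375), 3.7775020599365234)
```

View pics/w2.png

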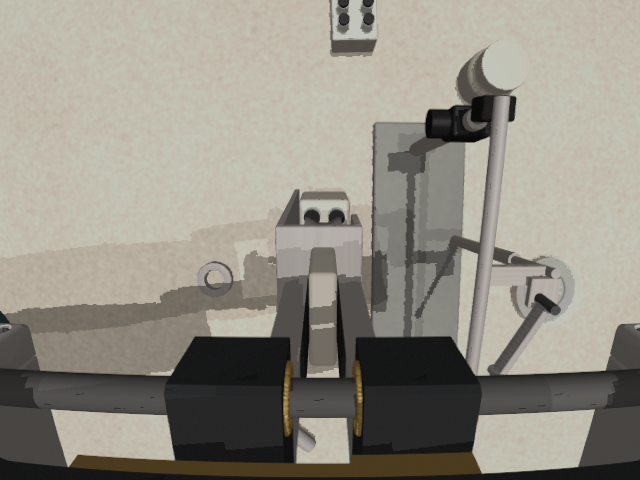

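View pics/m2.png

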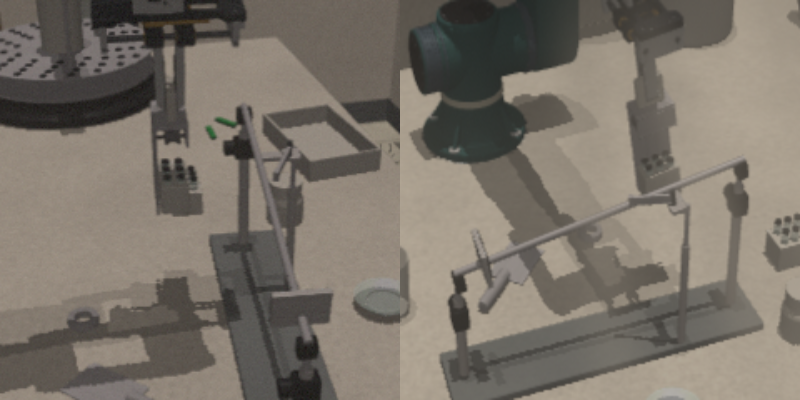

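The wrist view shows the bar running from (500,100) to (478,370), right of the held carrier, with the catch at about (520,270). The side and scene crops show the carrier level with the bar and clear of it. The images put the bar centre about 7 mm above nominal. Next I move it sideways so the bar enters the mouth.

Call:
move_arm(
  steps=[
    {"jaw":0,"offset":[-0.05,2,-0.16],"turn":[0,0,0]},
    {"jaw":0,"offset":[-0.1,4.5,-0.16],"turn":[0,0,0]},
    {"jaw":0,"offset":[-0.12,6.5,-0.16],"turn":[0,0,0]},
    {"jaw":0,"offset":[-0.12,8,-0.16],"turn":[0,0,0]},
    {"jaw":0,"offset":[-0.12,9.2,-0.16],"turn":[0,0,0]},
    {"jaw":0,"offset":[-0.12,10.1,-0.16],"turn":[0,0,0]},
    {"jaw":0,"offset":[-0.12,10.7,-0.16],"turn":[0,0,0]},
    {"jaw":0,"offset":[-0.12,10.9,-0.16],"turn":[0,0,0]},
    {"jaw":0,"offset":[-0.12,10.9,-0.16],"turn":[0,0,0]},
    {"jaw":0,"offset":[-0.12,10.9,-0.16],"turn":[0,0,0]},
    {"jaw":0,"offset":[-0.12,10.9,-0.16],"turn":[0,0,0]},
  ],
)

```text
time_s: 6.35
tool_pos: [0.6361, 0.0938, 0.2981]
eef_rot: [-2.271, -2.01, -0.179]
force: [0.2, -0.2, -2.8]
finger_gap: 0.129
grasp_force: 30.0
```

```bash
cat > look.py <<'E'
import sys
from stand import *
st=telemetry.state();s=optics.snapshot('wrist');n=sys.argv[1]
print(st['time_s'],np.round(st['tool_pos'],4),np.round(st['force'],2),np.round(st['ft_torque'],2))
c=cloud(s,wristT(st,s)).reshape(-1,3);l,d=bar(c)
k=(abs(l[:,0])<.015)&(l[:,1]>.18)&(l[:,1]<.225)&(abs(d)<.025);print('bar',k.sum(),np.round(1000*np.percentile(l[k,0],[5,50,95]),1),np.round(1000*np.percentile(d[k],[50,97]),1))
s2=optics.snapshot('side');s3=optics.snapshot('scene')
a=s2['pixels'][130:290,270:430];b=s3['pixels'][170:290,300:440]
cv2.imwrite('pics/%s.png'%n,np.hstack([cv2.resize(a,(400,400)),cv2.resize(b,(400,400))])[...,::-1])
E
python3 look.py m3
```

```text
6.35 [0.6361 0.0938 0.2981] [ 0.23 -0.19 -2.84] [-0.3   0.09  0.01]
bar 1171 [-4.7 -0.3  4.1] [10.9 12.7]
```

View pics/m3.png

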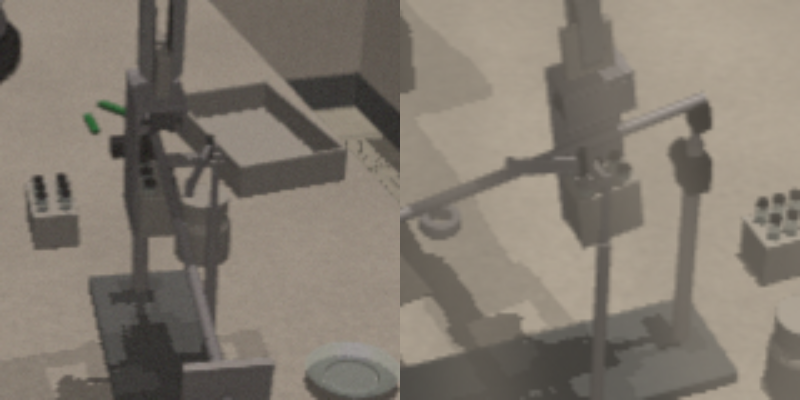

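The crops show the bar passing through the hook's mouth, between the caps and the lip, with the catch below. Now I lower it and feel for the bar.

Call:
move_arm(
  steps=[
    {"jaw":0,"offset":[0,0,0.6],"turn":[0,0,0]},
    {"jaw":0,"offset":[0,0,1.2],"turn":[0,0,0]},
    {"jaw":0,"offset":[0,0,1.7],"turn":[0,0,0]},
    {"jaw":0,"offset":[0,0,2.0],"turn":[0,0,0]},
    {"jaw":0,"offset":[0,0,2.2],"turn":[0,0,0]},
    {"jaw":0,"offset":[0,0,2.3],"turn":[0,0,0]},
    {"jaw":0,"offset":[0,0,2.3],"turn":[0,0,0]},
    {"jaw":0,"offset":[0,0,2.3],"turn":[0,0,0]},
  ],
)

```text
time_s: 7.5
tool_pos: [0.6368, 0.0973, 0.2754]
eef_rot: [-2.271, -2.01, -0.179]
force: [-0.1, -0.3, -4.0]
finger_gap: 0.123
grasp_force: 30.0
```

Call:
move_arm(
  steps=[
    {"jaw":0,"offset":[0,0,0.1],"turn":[0,0,0]},
    {"jaw":0,"offset":[0,0,0.1],"turn":[0,0,0]},
  ],
)

```text
time_s: 7.75
tool_pos: [0.6368, 0.0975, 0.2741]
eef_rot: [-2.271, -2.009, -0.179]
force: [-0.4, -0.2, -3.2]
finger_gap: 0.124
grasp_force: 30.0
```

Call:
move_arm(
  steps=[
    {"jaw":0,"offset":[0,0,0.1],"turn":[0,0,0]},
    {"jaw":0,"offset":[0,0,0.1],"turn":[0,0,0]},
  ],
)

```text
time_s: 8.0
tool_pos: [0.6368, 0.0977, 0.273]
eef_rot: [-2.271, -2.009, -0.178]
force: [-0.2, -1.0, -4.0]
finger_gap: 0.129
grasp_force: 30.0
```

Call:
move_arm(
  steps=[
    {"jaw":0,"offset":[0,0,0.1],"turn":[0,0,0]},
    {"jaw":0,"offset":[0,0,0.1],"turn":[0,0,0]},
  ],
)

```text
time_s: 8.25
tool_pos: [0.6368, 0.0978, 0.272]
eef_rot: [-2.271, -2.009, -0.178]
force: [0.3, -0.0, -3.4]
finger_gap: 0.124
grasp_force: 30.0
```

Call:
move_arm(
  steps=[
    {"jaw":0,"offset":[0,0,0.08],"turn":[0,0,0]},
    {"jaw":0,"offset":[0,0,0.08],"turn":[0,0,0]},
    {"jaw":0,"offset":[0,0,0.08],"turn":[0,0,0]},
  ],
)

```text
time_s: 8.62
tool_pos: [0.6369, 0.098, 0.2715]
eef_rot: [-2.271, -2.01, -0.179]
force: [0.8, 0.9, -3.1]
finger_gap: 0.127
grasp_force: 30.0
```

Call:
move_arm(
  steps=[
    {"jaw":0,"offset":[0,0,0.05],"turn":[0,0,0]},
    {"jaw":0,"offset":[0,0,0.05],"turn":[0,0,0]},
    {"jaw":0,"offset":[0,0,0.05],"turn":[0,0,0]},
  ],
)

```text
time_s: 9.0
tool_pos: [0.6369, 0.098, 0.2711]
eef_rot: [-2.271, -2.01, -0.179]
force: [0.7, -0.3, -3.5]
finger_gap: 0.123
grasp_force: 30.0
```

```bash
python3 - <<'E'
from h import *
for i in range(4):
    st=telemetry.state();print(st['time_s'],np.round(st['tool_pos'],4),np.round(st['force'],2),np.round(st['ft_torque'],2));optics.snapshot('side')
E
```

```text
9.0 [0.6369 0.098  0.2711] [ 0.71 -0.25 -3.47] [-0.35  0.13 -0.  ]
9.05 [0.6369 0.098  0.2711] [-1.22 -0.57 -3.05] [-0.37  0.09  0.07]
9.1 [0.6369 0.098  0.271 ] [ 0.27 -0.62 -2.72] [-0.34  0.13  0.03]
9.15 [0.6369 0.098  0.271 ] [-0.39 -1.03 -2.37] [-0.35  0.1   0.05]
```

```bash
cat > f.py <<'E'
from h import *
F=[];Q=[]
for i in range(7):
    st=telemetry.state();F.append(st['force']);Q.append(st['ft_torque']);optics.snapshot('side')
p=st['tool_pos'];d=p[:2]-[.6204,-.0349];yw=np.radians(-6.8)
print(round(st['time_s'],2),np.round(p,4),'F',np.round(np.mean(F,0),2),'T',np.round(np.mean(Q,0),3),'standxy',np.round(d@[np.cos(yw),np.sin(yw)],4),np.round(d@[-np.sin(yw),np.cos(yw)],4))
E
python3 f.py
```

```text
9.5 [0.6369 0.098  0.2709] F [ 0.33 -0.35 -2.73] T [-0.313  0.084 -0.009] standxy 0.0006 0.134
```

Call:
move_arm(
  steps=[
    {"jaw":0,"offset":[0,0,0.08],"turn":[0,0,0]},
    {"jaw":0,"offset":[0,0,0.08],"turn":[0,0,0]},
  ],
)

```text
time_s: 9.8
tool_pos: [0.6369, 0.0982, 0.2704]
eef_rot: [-2.271, -2.01, -0.179]
force: [-0.9, -1.0, -2.1]
finger_gap: 0.13
grasp_force: 30.0
```

```bash
python3 f.py
```

```text
10.1 [0.6369 0.0982 0.2703] F [-0.36 -0.35 -1.87] T [-0.321  0.139  0.021] standxy 0.0006 0.1341
```

The bar now takes about 1.6 N of the 3.5 N weight. I'll push it down the bar (tool −x).

Call:
move_arm(
  steps=[
    {"jaw":0,"offset":[-0.6,0,0],"turn":[0,0,0]},
    {"jaw":0,"offset":[-1.2,0,0],"turn":[0,0,0]},
    {"jaw":0,"offset":[-1.8,0,0],"turn":[0,0,0]},
    {"jaw":0,"offset":[-2.4,0,0],"turn":[0,0,0]},
    {"jaw":0,"offset":[-3.0,0,0],"turn":[0,0,0]},
    {"jaw":0,"offset":[-3.4,0,0],"turn":[0,0,0]},
    {"jaw":0,"offset":[-3.4,0,0],"turn":[0,0,0]},
  ],
)

```text
time_s: 11.02
tool_pos: [0.6327, 0.0644, 0.2648]
eef_rot: [-2.272, -2.009, -0.178]
force: [1.1, -0.8, -1.7]
finger_gap: 0.126
grasp_force: 30.0
```

```bash
python3 f.py
```

```text
11.32 [0.6328 0.0649 0.2649] F [ 0.68 -0.68 -1.46] T [-0.347 -0.08  -0.041] standxy 0.0005 0.1006
```

Call:
move_arm(
  steps=[
    {"jaw":0,"offset":[-0.4,0,0],"turn":[0,0,0]},
    {"jaw":0,"offset":[-0.8,0,0],"turn":[0,0,0]},
    {"jaw":0,"offset":[-1.2,0,0],"turn":[0,0,0]},
    {"jaw":0,"offset":[-1.6,0,0],"turn":[0,0,0]},
    {"jaw":0,"offset":[-2,0,0],"turn":[0,0,0]},
    {"jaw":0,"offset":[-2,0,0],"turn":[0,0,0]},
  ],
)

```text
time_s: 12.12
tool_pos: [0.6305, 0.0467, 0.2619]
eef_rot: [-2.267, -2.01, -0.183]
force: [0.5, 6.2, -0.2]
finger_gap: 0.125
grasp_force: 30.0
```

```bash
python3 f.py
```

```text
12.43 [0.6305 0.0468 0.2618] F [ 0.22  5.64 -0.85] T [1.023 0.029 0.135] standxy 0.0004 0.0823
```

Call:
move_arm(
  steps=[
    {"jaw":0,"offset":[-0.4,0,0],"turn":[0,0,0]},
    {"jaw":0,"offset":[-0.8,0,0],"turn":[0,0,0]},
    {"jaw":0,"offset":[-1.2,0,0],"turn":[0,0,0]},
    {"jaw":0,"offset":[-1.6,0,0],"turn":[0,0,0]},
    {"jaw":0,"offset":[-2,0,0],"turn":[0,0,0]},
    {"jaw":0,"offset":[-2,0,0],"turn":[0,0,0]},
  ],
)

```text
time_s: 13.22
tool_pos: [0.6277, 0.0246, 0.2583]
eef_rot: [-2.272, -2.009, -0.177]
force: [-2.8, 0.2, -1.5]
finger_gap: 0.123
grasp_force: 30.0
```

```bash
python3 f.py; python3 look.py m4
```

```text
13.53 [0.6277 0.0248 0.2584] F [-3.14 -0.81 -1.16] T [-0.398  0.752  0.063] standxy 0.0002 0.0602
13.575 [0.6277 0.0248 0.2584] [-2.96 -0.96 -1.01] [-0.69  0.89  0.01]
bar 1170 [-4.9 -0.3  4.4] [ 9.5 11.3]
```

View pics/m4.png

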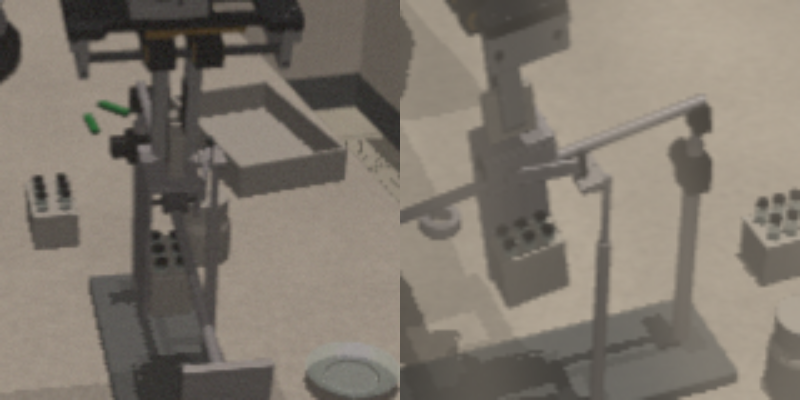

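The crops show the lip holding the catch arm outwards, at about (570,165) in the right half. The −3 N lateral force agrees with that. I'll keep pushing.

Call:
move_arm(
  steps=[
    {"jaw":0,"offset":[-0.5,0,0],"turn":[0,0,0]},
    {"jaw":0,"offset":[-1,0,0],"turn":[0,0,0]},
    {"jaw":0,"offset":[-1.5,0,0],"turn":[0,0,0]},
    {"jaw":0,"offset":[-2,0,0],"turn":[0,0,0]},
    {"jaw":0,"offset":[-2.5,0,0],"turn":[0,0,0]},
    {"jaw":0,"offset":[-3,0,0],"turn":[0,0,0]},
    {"jaw":0,"offset":[-3.5,0,0],"turn":[0,0,0]},
    {"jaw":0,"offset":[-4,0,0],"turn":[0,0,0]},
    {"jaw":0,"offset":[-4.2,0,0],"turn":[0,0,0]},
    {"jaw":0,"offset":[-4.2,0,0],"turn":[0,0,0]},
  ],
)

```text
time_s: 14.98
tool_pos: [0.6228, -0.0162, 0.2519]
eef_rot: [-2.272, -2.009, -0.178]
force: [-1.7, -0.7, 0.1]
finger_gap: 0.125
grasp_force: 30.0
```

```bash
python3 f.py
```

```text
15.28 [ 0.6228 -0.016   0.2519] F [-2.49 -0.5  -0.84] T [-0.244  0.527  0.185] standxy 0.0002 0.019
```

Call:
move_arm(
  steps=[
    {"jaw":0,"offset":[-0.2,0,0],"turn":[0,0,0]},
    {"jaw":0,"offset":[-0.4,0,0],"turn":[0,0,0]},
    {"jaw":0,"offset":[-0.4,0,0],"turn":[0,0,0]},
  ],
)

```text
time_s: 15.7
tool_pos: [0.6225, -0.0194, 0.2513]
eef_rot: [-2.271, -2.01, -0.179]
force: [-1.9, 1.2, -0.7]
finger_gap: 0.127
grasp_force: 30.0
```

```bash
python3 f.py
```

```text
16.0 [ 0.6225 -0.0194  0.2514] F [-1.88  1.39 -0.92] T [0.144 0.482 0.197] standxy 0.0002 0.0157
```

Call:
move_arm(
  steps=[
    {"jaw":0,"offset":[-0.2,0,0],"turn":[0,0,0]},
    {"jaw":0,"offset":[-0.3,0,0],"turn":[0,0,0]},
    {"jaw":0,"offset":[-0.3,0,0],"turn":[0,0,0]},
  ],
)

```text
time_s: 16.42
tool_pos: [0.6227, -0.0232, 0.2508]
eef_rot: [-2.273, -2.009, -0.179]
force: [0.6, -0.6, -1.0]
finger_gap: 0.125
grasp_force: 30.0
```

```bash
python3 f.py
```

```text
16.73 [ 0.6226 -0.0226  0.251 ] F [ 0.78 -0.64 -1.75] T [-0.384 -0.148 -0.055] standxy 0.0008 0.0125
```

Lateral force has dropped to about zero, so the catch seems shut. I'll check by picture before letting go.

```bash
python3 look.py m5
```

```text
16.775 [ 0.6226 -0.0226  0.251 ] [ 1.42 -0.97 -2.01] [-0.42 -0.3  -0.1 ]Traceback (most recent call last):
  File "look.py", line 6, in <module>
    k=(abs(l[:,0])<.015)&(l[:,1]>.18)&(l[:,1]<.225)&(abs(d)<.025);print('bar',k.sum(),np.round(1000*np.percentile(l[k,0],[5,50,95]),1),np.round(1000*np.percentile(d[k],[50,97]),1))
                                                                                                    ~~~~~~~~~~~~~^^^^^^^^^^^^^^^^^^
    return _quantile_unchecked(
        a, q, axis, out, overwrite_input, method, keepdims, weights)
    return _ureduce(a,
                    func=_quantile_ureduce_func,
    ...<5 lines>...
                    overwrite_input=overwrite_input,
                    method=method)
    r = func(a, **kwargs)
    result = _quantile(arr,
                       quantiles=q,
    ...<2 lines>...
                       out=out,
                       weights=wgt)
    slices_having_nans = np.isnan(arr[-1, ...])
                                  ~~~^^^^^^^^^
IndexError: index -1 is out of bounds for axis 0 with size 0
```

```bash
sed -i '/^k=/d' look.py; sed -i 's/270:430/290:370/; s/130:290/170:250/; s/170:290,300:440/190:260,310:410/' look.py; python3 look.py m5
```

```text
16.825 [ 0.6226 -0.0225  0.251 ] [ 2.02 -1.1  -1.26] [-0.4  -0.37 -0.07]
```

View pics/m5.png

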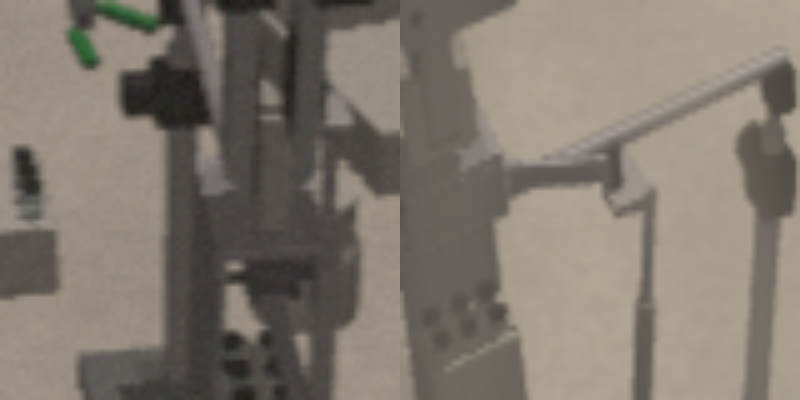

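The catch arm in the right half, from (610,165) to (510,178), is back at its original shut angle behind the lip. Releasing.

Call:
move_arm(
  steps=[
    {"jaw":2,"offset":[0,0,0],"turn":[0,0,0]},
    {"jaw":4,"offset":[0,0,0],"turn":[0,0,0]},
    {"jaw":5,"offset":[0,0,0],"turn":[0,0,0]},
    {"jaw":5,"offset":[0,0,0],"turn":[0,0,0]},
    {"jaw":5,"offset":[0,0,0],"turn":[0,0,0]},
    {"jaw":5,"offset":[0,0,-1],"turn":[0,0,0]},
    {"jaw":5,"offset":[0,0,-3],"turn":[0,0,0]},
    {"jaw":5,"offset":[0,0,-6],"turn":[0,0,0]},
    {"jaw":5,"offset":[0,0,-9],"turn":[0,0,0]},
    {"jaw":5,"offset":[0,0,-12],"turn":[0,0,0]},
    {"jaw":5,"offset":[0,0,-12],"turn":[0,0,0]},
    {"jaw":5,"offset":[0,0,-12],"turn":[0,0,0]},
    {"jaw":5,"offset":[0,0,-12],"turn":[0,0,0]},
    {"jaw":5,"offset":[0,0,-12],"turn":[0,0,0]},
  ],
)

```text
time_s: 18.73
tool_pos: [0.6195, -0.0408, 0.368]
eef_rot: [-2.269, -2.008, -0.176]
force: [-0.9, -0.3, 0.0]
finger_gap: 0.531
grasp_force: 0.0
```

```bash
cat > fin.py <<'E'
import sys
from stand import *
s2=optics.snapshot('side');s3=optics.snapshot('scene')
for s in(s2,s3):
    c=cloud(s).reshape(-1,3);l,d=bar(c)
    k=(abs(l[:,0])<.012)&(abs(l[:,1])<.2)&(d>.055)&(d<.095);print(telemetry.state()['time_s'],'fin',k.sum(),np.round(np.percentile(l[k,1],[3,50,97]),4) if k.any() else '')
a=s2['pixels'][160:400,270:430];b=s3['pixels'][170:320,210:430]
cv2.imwrite('pics/%s.png'%sys.argv[1],np.hstack([cv2.resize(a,(300,450)),cv2.resize(b,(500,450))])[...,::-1])
E
python3 fin.py e1
```

```text
18.825 fin 210 [-0.0928 -0.0817 -0.0515]
18.825 fin 227 [-0.0955 -0.0755 -0.0545]
```

View pics/e1.png

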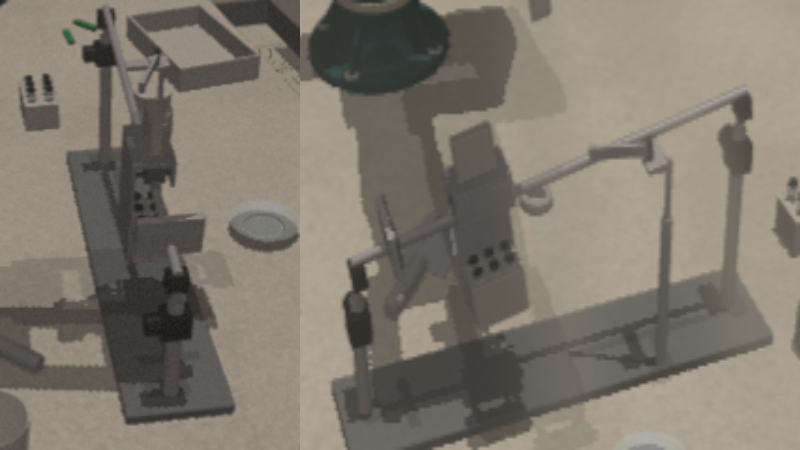

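The catch is shut, and the carrier hangs on the bar at about (485,220), on its way down. I'll give it time.

Call:
move_arm(
  steps=[
    {"jaw":5,"offset":[0,0,0],"turn":[0,0,0]},
    {"jaw":5,"offset":[0,0,0],"turn":[0,0,0]},
    {"jaw":5,"offset":[0,0,0],"turn":[0,0,0]},
    {"jaw":5,"offset":[0,0,0],"turn":[0,0,0]},
    {"jaw":5,"offset":[0,0,0],"turn":[0,0,0]},
    {"jaw":5,"offset":[0,0,0],"turn":[0,0,0]},
    {"jaw":5,"offset":[0,0,0],"turn":[0,0,0]},
    {"jaw":5,"offset":[0,0,0],"turn":[0,0,0]},
    {"jaw":5,"offset":[0,0,0],"turn":[0,0,0]},
    {"jaw":5,"offset":[0,0,0],"turn":[0,0,0]},
    {"jaw":5,"offset":[0,0,0],"turn":[0,0,0]},
    {"jaw":5,"offset":[0,0,0],"turn":[0,0,0]},
  ],
)

```text
time_s: 20.32
tool_pos: [0.6198, -0.0411, 0.3694]
eef_rot: [-2.271, -2.01, -0.179]
force: [0.9, -0.4, 0.9]
finger_gap: 0.532
grasp_force: 0.0
```

```bash
python3 fin.py e2; for i in 1 2 3 4; do python3 fin.py x; done
```

```text
20.425 fin 235 [-0.1595 -0.147  -0.1187]
20.425 fin 229 [-0.1598 -0.1397 -0.1194]
20.525 fin 238 [-0.1592 -0.1462 -0.1183]
20.525 fin 229 [-0.1597 -0.1392 -0.1185]
20.625 fin 240 [-0.1595 -0.1468 -0.1186]
20.625 fin 224 [-0.1603 -0.14   -0.1189]
20.725 fin 237 [-0.1588 -0.1468 -0.1192]
20.725 fin 229 [-0.1599 -0.1398 -0.1187]
20.825 fin 238 [-0.1594 -0.1466 -0.1189]
20.825 fin 225 [-0.16   -0.1393 -0.1191]
```

View pics/x.png

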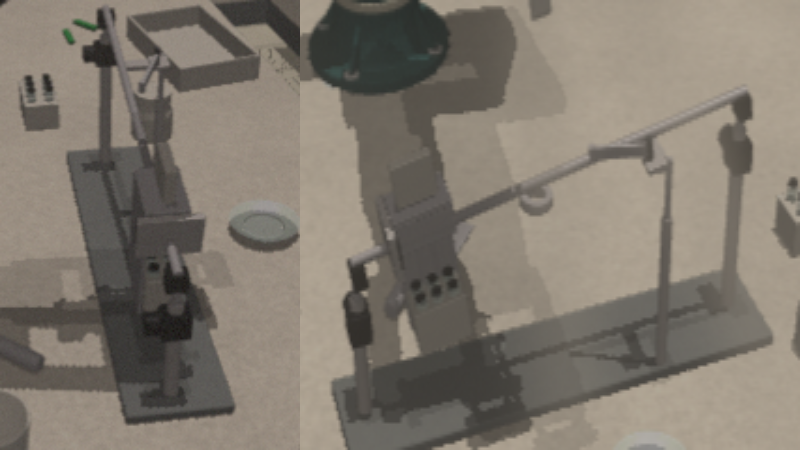

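The carrier rests against the end stop (right half, about (420,250)) and leans with the bar. Five readings over 0.4 s show it still, the catch is shut, and the gripper is well clear. Handing in.

```bash
python3 -c "
from h import *
print(manip.close_job())"
```

```text
the job is handed in; nothing more can be done
None
```

The carrier was hooked over the bar by feel, pushed past the catch and released once it shut; it rolled by itself to the end stop, hangs at rest there leaning with the bar, and the job is handed in at about 21 s.

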